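# Blow down the bench air line at set pressure

### The job

Blow the water out of the bench air line: turn the regulator knob clockwise until the pointer on its skirt meets the raised tab of the set-point ring, and leave it there. Next slide the lock plate fully home so that its fork sits over the knob's skirt, then pull the spring-return blow-off handle out until its pointer is level with the index clip on the scale bar. Keep it there: finish with the handle still held at the clip, not let go, and leave the other things on the bench where they lie.

Things in the scene. Friction and masses are not known exactly. Their poses are not given: they have to be found in the camera images.
- station: Bench air station: fixed base plate 200 x 360 x 8 mm with the filter-regulator and its bracket (knob on top) on the left (+y) half, valve and pull handle on the right half. Origin at the plate's underside; x points to the rear, away from the robot, z up; yaw within 0.3 rad. Nothing within 130 mm of the handle's bar is higher than 131 mm above the bench, save the regulator (y above 55 mm).
- knob (a joint): Angle of the regulator knob, rad; grows as it turns clockwise seen from above (pressure up), range 0 to 2.4. Pointer and tab meet when it equals set_ring. Stiff turning (about 0.08 N m), stays where it is left.
- knob_grip (a point): Point on the knob's vertical axis to grip: black fluted round barrel, 45 mm across the flutes, from 29 mm below this point to 15 mm above it; it can be gripped from above at any yaw. Below it a skirt 56 mm across, 5 mm thick. In the station's frame it lies at x -10, y 100, z 200 mm.
- knob_pointer (a point): Outer tip of the bright pointer line on the knob's skirt, 31 mm from the knob's axis; moves with the knob. The knob's x axis points from the axis through this tip.
- set_ring (a joint): Angle of the set-point ring under the knob, rad, clockwise from above, counted from the same zero as knob. Clamped tight: it cannot be turned.
- set_tab (a point): Top of the raised bright tab (12 mm long outwards, 5 mm wide, 11 mm high) on the rim of the dark set-point ring under the knob, 39 mm from the knob's axis. Its x axis points outward from the knob's axis through the tab.
- lock (a joint): Travel of the lock plate, m: 0 drawn back, 0.026 fully home against its stop. Slides towards the knob along the station's +x. Takes about 3 N, rising to about 8 N over the last 10 mm as the fork grips the skirt (the knob then takes two to three times the torque to turn); stays where it is left.
- lock_tab (a point): Middle of the top edge of the lock plate's upright thumb tab, in front (station -x) of the knob and 75 mm from its axis when drawn back. The tab is 12 mm thick along the sliding direction and 30 mm wide; it rises 33 mm from the 6 mm plate (56 mm wide). Two fork tines reach ahead of the plate on either side of the barrel. Moves with the lock.
- pull (a joint): Travel of the blow-off handle, m: 0 home, grows as it is pulled out towards the robot's side (station -x), range 0 to 0.060. A spring pulls it home with 5 N at 0 rising by 1.3 N per 10 mm; it snaps home if let go. Pointer and clip are level when it equals flow_clip.
- pull_bar (a point): Middle of the D-handle's black grip bar: 14 mm round, 84 mm long, level, along the station's y, 90 mm above the bench. Behind it is a clear opening 45 mm deep and 74 mm wide (then two 10 mm legs at the sides and a cross yoke behind), so one finger can go down behind the bar and one in front. At home at station x -94, y -85 mm. Moves with the handle.
- pull_pointer (a point): Tip of the handle's pointer, a 3 mm wide bar that sticks out to the right (-y) of the yoke over the scale bar. Moves with the handle.
- flow_clip (a joint): Place of the index clip along the scale bar, m, counted along station -x from where the handle's pointer stands at home. Clamped tight: it cannot be moved.
- clip_mark (a point): Marking point of the index clip, a dark steel saddle (10 mm long, 20 mm high) on the outer edge of the flat scale bar to the right of the handle. The handle's pointer is level with it when both have the same station x.
- tape_measure: Bystander: yellow tape measure, 70 x 42 x 66 mm, standing on the bench. Origin: middle of its underside.
- angle_piece: Bystander: cut piece of steel angle, 45 x 100 x 45 mm. Origin: middle of the underside of its flat leg.
- magnet_square: Bystander: black arrow-shaped welding magnet lying flat, 110 x 96 x 16 mm. Origin on its underside.
- centre_punch: Bystander: steel centre punch lying on the bench, 115 mm long, 11 mm thick. Origin on its underside.
- blank: Bystander: flat sheet steel blank, 160 x 200 x 4 mm. Origin: middle of its underside.
- tube_stub: Bystander: piece of square steel tube lying on the bench, 90 x 50 x 50 mm. Origin: middle of its underside.
- g_clamp: Bystander: small G-clamp lying flat, about 145 x 75 x 20 mm. Origin on its underside.

How it is judged:
By the outcome, as a careful person would: the job done as asked, in the order asked, and still so for the second after the job is handed in, while the arm keeps its last pose, push and grip.
It also fails if it takes over 59 s, if anything falls off the work surface, if the arm or the gripper's body presses on something with over 40 N, if the wrist force passes 120 N, or if a joint passes its speed limit or range.

### The arm

A 6-joint arm with a two-finger parallel gripper is mounted at the origin on the work surface. World frame = base frame: x ahead of the robot, y to its left, z up, the work surface at z = 0. Lengths are in m, angles in rad, forces in N, time in s.
With the tool pointing down it reaches from about 0.3 to 0.875 m from the base axis. Payload 6.4 kg.
Tool frame: the origin (TCP) lies on the centre line of the jaws, within the pads' length; the fingertips stand ctrl.tip_extent ahead of it and the grasp point (between the pads) lies 8 mm behind it (ctrl.tip_extent is the distance from the TCP to the fingertips, in m); z points along the fingers, y is the line along which they close (so a half turn about z gives the same grasp; the last joint's range is limited). The gripper opens to 85 mm and grips with 20 to 120 N. Pads are 22 mm wide; open, the fingers measure 114 mm over their backs; the gripper's body (76 mm by 85 mm) begins 54 mm behind the grasp point. The pads swing forward as they close: fully open they stand 13 mm farther back than shut.
Start: joints at [-1.446, 0.181, 1.607, -0, 1.354, -0.206], TCP at [0.187, -0.544, 0.242] pointing down, gripper open.
Joint ranges: [-2.99, 2.99], [-0.89, 2.07], [0.3, 2.58], [-1.14, 4.28], [0, 2.63], [-3.12, 3.12]. Speed limits (rad/s): [2.57, 2.57, 3.01, 3.14, 3.14, 3.14].

### API

Orientations are given as a unit quaternion [w, x, y, z].
In Python, from bench import ctrl gives the robot as it stands.
- The arm moves only by the shell command python3 -m handwheel 'ROWS'. ROWS is JSON, a list of rows, each a list of 7 numbers: the turn, a rotation vector about the tool's x, y, z as a fraction of full scale, then the shift along the tool's x, y, z as a fraction of full scale, then the opening, from 0 (shut) to 1 (fully open). In form: [[rx, ry, rz, x, y, z, jaw], ...]. A call has exactly 8 rows; each row shifts and turns the commanded pose from where the row before left it, along the tool's axes as they then stand; what a row does not reach is not made up. Full scale, the value 1, is 300 mm for a shift and pi rad for a turn. A row lasts 1/10 s, in which the tool goes at most 50 mm and 8.59 degrees, less where a joint would pass 70% of its speed; a pose out of reach is approached as far as the arm can. A call with a number of a shift or a turn outside -1 to 1 is refused whole. A call with a gripper value outside its range is refused whole. The fingers move at their own pace and stop on an object; the grip force is fixed at half the most. Time passes only in rows, so rows that do not move let the fingers close, or fill a call up. It gives the time, the measured TCP pose, the force, the opening and the grip force at its end, in the units of the state.
- ctrl.get_obs(): the state, without advancing time (a new reading comes with each control period).
- ctrl.camera(name): name is "scene" or "top" or "wrist"; returns the picture (480x640x3 uint8, blue, green, red); there is no depth.
- ctrl.camera_model(name): a dict with "camera_matrix" (3x3 intrinsics, pixels), "cam_to_world" (4x4, takes a point from camera to world coordinates). Camera axes: x right, y up, looking along -z (the intrinsics and any distortion apply to the point x, -y, -z); pixel columns grow to the right and rows downward; lengths in m; the calibration is good to about 2 mm. A picture is of the moment at which its call begins: read the wrist's pose just before it. camera_model takes no time and is no camera call; for the wrist camera it gives the pose at the moment of the call.
- ctrl.hand_in(): hands the job in; it is judged then, once.
The state is a dict: "time_s": time; "q": joint angles; "dq": joint speeds; "joint_efforts": joint torques, N m; "eef_pos": TCP position; "eef_rot": TCP orientation; "wrist_force": force on the tool from outside, world axes, zero at the start; "torque": the same for the moment, N m; "opening": opening from 0.0 (shut) to 1.0 (fully open); "grasp_force": force on a finger pad.
Only numpy, scipy, OpenCV 4.12 (cv2) and the standard library are available. Lean on these libraries where they do the work, as an engineer would, in place of code of your own. Each camera call takes 0.05 s, during which the arm holds its last target. There are 200 camera calls.

## Working session

There is one attempt and no reset: what is moved stays moved. The work goes in short steps, Python scripts to look and compute and a shell command to move; the robot and the scene stay as the last step left them, time stands still between calls to the robot, and variables do not carry over. Pictures are saved under pics/ and viewed, at most 10 in all, crops included, and the job is handed in when it is done.

```bash
ls; mkdir -p pics
cat > h.py <<'E'
import numpy as np, cv2
from bench import ctrl
def pix(name,P,M=None):
    M=M or ctrl.camera_model(name); T=np.array(M['cam_to_world']);K=np.array(M['camera_matrix'])
    p=np.linalg.inv(T)@np.append(P,1); p=np.array([p[0],-p[1],-p[2]]); u=K@p; return u[:2]/u[2]
def ray(name,uv,M=None):
    M=M or ctrl.camera_model(name); T=np.array(M['cam_to_world']);K=np.array(M['camera_matrix'])
    d=np.linalg.inv(K)@[uv[0],uv[1],1]; d=T[:3,:3]@[d[0],-d[1],-d[2]]; return T[:3,3],d/np.linalg.norm(d)
def plane(name,uv,z,M=None):
    o,d=ray(name,uv,M); return o+d*(z-o[2])/d[2]
def tri(rs):
    A=0;b=0
    for o,d in rs:
        P=np.eye(3)-np.outer(d,d); A=A+P; b=b+P@o
    X=np.linalg.solve(A,b); return X,[np.linalg.norm((np.eye(3)-np.outer(d,d))@(X-o)) for o,d in rs]
E
python3 - <<'E'
from h import *
o=ctrl.get_obs(); print({k:np.round(v,3) for k,v in o.items()}, ctrl.tip_extent)
for n in ['scene','top']:
    m=ctrl.camera_model(n); print(n,np.round(m['camera_matrix'],1).tolist(),np.round(m['cam_to_world'],3).tolist(),[k for k in m])
    cv2.imwrite(f'pics/{n}0.png',ctrl.camera(n))
E
```

```text
pics
{'time_s': np.float64(0.0), 'q': array([-1.446,  0.182,  1.608, -0.   ,  1.354, -0.206]), 'dq': array([-0.001, -0.002,  0.002,  0.001, -0.001, -0.001]), 'joint_efforts': array([-4.0000e-03, -4.4488e+01, -3.5134e+01, -1.0000e-03,  9.0000e-03,
       -0.0000e+00]), 'eef_pos': array([ 0.187, -0.543,  0.241]), 'eef_rot': array([-0.001,  0.986,  0.165,  0.   ]), 'wrist_force': array([0.425, 0.765, 0.375]), 'torque': array([-0.002, -0.024,  0.012]), 'grasp_force': np.float64(0.0), 'opening': np.float64(1.001)} 0.011
scene [[482.5, 0.0, 327.4], [0.0, 482.5, 237.0], [0.0, 0.0, 1.0]] [[0.699, -0.43, 0.572, 1.156], [0.715, 0.44, -0.543, -0.544], [-0.018, 0.788, 0.615, 0.783], [0.0, 0.0, 0.0, 1.0]] ['camera_matrix', 'cam_to_world']
top [[592.2, 0.0, 326.1], [0.0, 592.2, 246.6], [0.0, 0.0, 1.0]] [[0.01, 0.987, -0.162, 0.251], [-1.0, 0.011, 0.005, 0.026], [0.006, 0.162, 0.987, 1.8], [0.0, 0.0, 0.0, 1.0]] ['camera_matrix', 'cam_to_world']
```

View pics/top0.png

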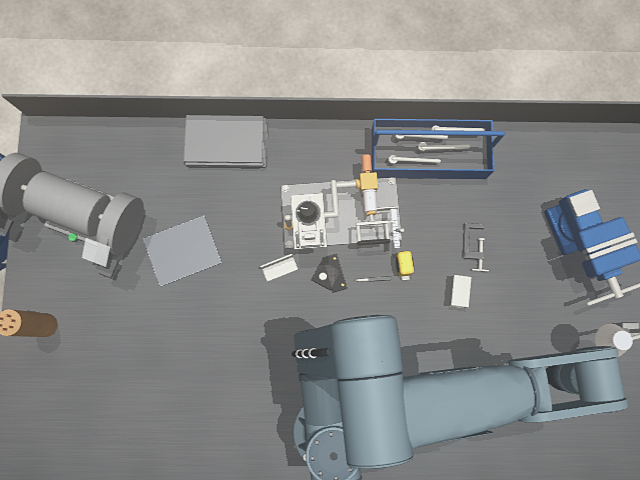

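View pics/scene0.png

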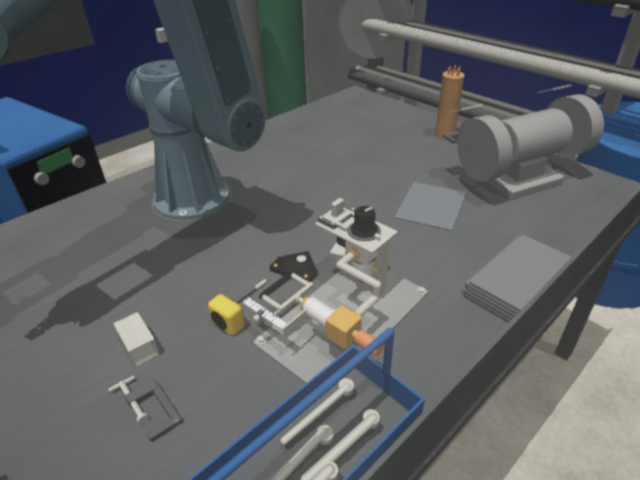

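The top view shows the station plate with corners near (282,186), (396,178) and (402,245), the knob at (308,211), the handle around (375,235) and the tape measure at (405,262). The scene view agrees.

Run:
```python
from h import *
for uv in [(282,186),(396,178),(402,245),(286,252)]: print(uv,plane('top',uv,.008).round(3))
print('knob',plane('top',(308,210),.215).round(3), 'tape',plane('top',(405,262),.066).round(3))
print('knob tri',tri([ray('top',(308,208)),ray('scene',(366,210))]))
im=cv2.imread('pics/top0.png')[165:285,265:425]
cv2.imwrite('pics/topc.png',cv2.resize(im,None,fx=5,fy=5,interpolation=cv2.INTER_CUBIC))
m=np.array(ctrl.camera_model('wrist')['cam_to_world']); o=ctrl.get_obs()
from scipy.spatial.transform import Rotation as R
q=o['eef_rot'];Rt=R.from_quat([q[1],q[2],q[3],q[0]]).as_matrix()
print(Rt.round(3),'cam in tool',(Rt.T@(m[:3,3]-o['eef_pos'])).round(3),(Rt.T@m[:3,:3]).round(3),np.array(ctrl.camera_model('wrist')['camera_matrix']).round(1))
```

```text
(282, 186) [0.734 0.158 0.008]
(396, 178) [ 0.764 -0.198  0.008]
(402, 245) [ 0.552 -0.215  0.008]
(286, 252) [0.526 0.141 0.008]
knob [0.611 0.07  0.215] tape [ 0.491 -0.215  0.066]
knob tri (array([0.61900165, 0.0721161 , 0.21579693]), [np.float64(0.0031204395219700445), np.float64(0.0031204395219698003)])
[[ 0.946  0.325 -0.   ]
 [ 0.325 -0.946  0.002]
 [ 0.    -0.002 -1.   ]] cam in tool [ 0.069 -0.002 -0.132] [[-0.001  0.96   0.279]
 [ 1.     0.001  0.001]
 [ 0.     0.279 -0.96 ]] [[353.1   0.  318. ]
 [  0.  353.1 240.6]
 [  0.    0.    1. ]]
```

View pics/topc.png

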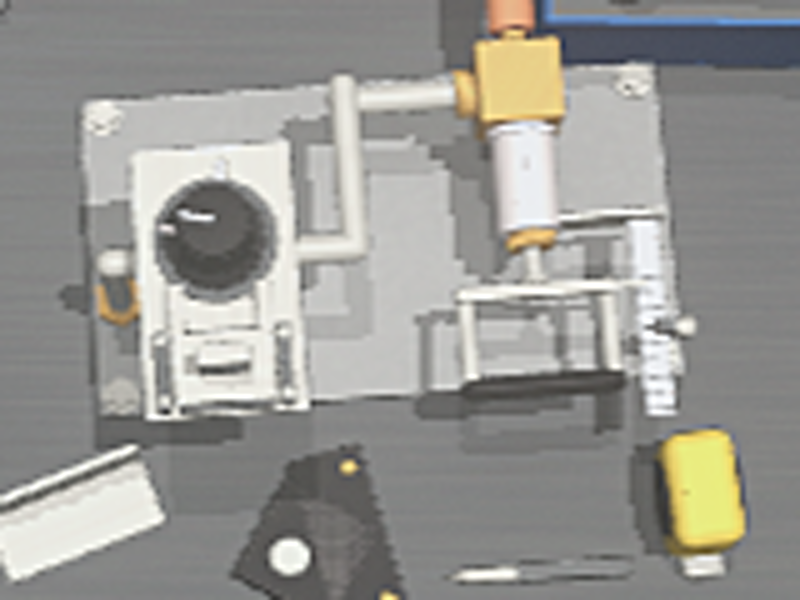

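The crop shows the knob with its pointer to the left (about 170,228) and what looks like the tab at the rear (220,165). The lock tab is at (225,360), the handle bar at (543,383) and the clip at (685,327). Station yaw is about 0.08, the knob is near (0.615,0.071) and the bar near (0.547,-0.121). I'll move above the knob for a close look.

```bash
python3 -m handwheel '[[0,0,0,0.10,-0.06,-0.06,1],[0,0,0,0.12,-0.075,-0.06,1],[0,0,0,0.12,-0.075,-0.06,1],[0,0,0,0.12,-0.075,-0.04,1],[0,0,0,0.12,-0.075,0,1],[0,0,0,0.12,-0.075,0,1],[0,0,0,0.12,-0.075,0,1],[0,0,0,0.12,-0.075,0,1]]'
python3 -m handwheel '[[0,0,0,0.12,-0.075,0,1],[0,0,0,0.12,-0.075,0,1],[0,0,0,0.12,-0.075,0,1],[0,0,0,0.12,-0.075,0,1],[0,0,0,0.12,-0.075,0,1],[0,0,0,0.12,-0.075,0,1],[0,0,0,0.12,-0.075,0,1],[0,0,0,0.12,-0.075,0,1]]'
python3 - <<'E'
from h import *
from scipy.spatial.transform import Rotation as R
o=ctrl.get_obs(); print(o['eef_pos'].round(4),R.from_quat(np.roll(o['eef_rot'],-1)).as_matrix().round(3).tolist(),o['q'].round(2))
m=ctrl.camera_model('wrist'); np.save('w1.npy',np.array(m['cam_to_world'])); cv2.imwrite('pics/w1.png',ctrl.camera('wrist'))
E
```

```text
time_s: 0.9
eef_pos: [0.3972, -0.2846, 0.3081]
eef_rot: [-0.0, 0.986, 0.165, -0.0]
wrist_force: [0.3, -0.7, -0.3]
opening: 0.999
grasp_force: 0.0
time_s: 1.7
eef_pos: [0.6111, -0.0208, 0.3078]
eef_rot: [-0.0, 0.986, 0.165, -0.0]
wrist_force: [0.5, -1.8, 0.1]
opening: 0.999
grasp_force: 0.0
[ 0.6111 -0.0208  0.3078] [[0.946, 0.325, -0.001], [0.325, -0.946, 0.0], [-0.001, -0.0, -1.0]] [-0.23  0.22  1.43 -0.    1.49  1.01]
```

View pics/w1.png

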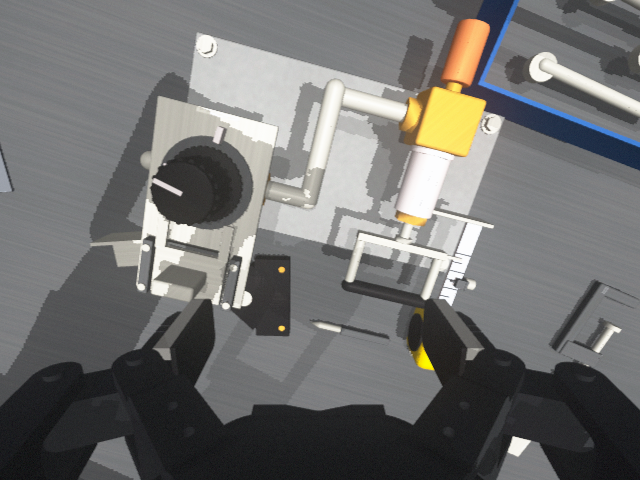

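The wrist view shows the whole station: rear plate corners at about (197,33) and (506,118), skirt pointer near (152,188), tab at (219,134), bar from (345,285) to (430,300), and clip at (466,284).

Run:
```python
from h import *
m=ctrl.camera_model('wrist'); m['cam_to_world']=np.load('w1.npy')
a=plane('w',(197,33),.008,m);b=plane('w',(506,118),.008,m);d=b-a;print(a,b,np.linalg.norm(d))
yaw=np.arctan2(d[0],-d[1]); c,s=np.cos(yaw),np.sin(yaw); R=np.array([[c,-s],[s,c]])
o=(a+b)[:2]/2-R@[.1,0]; print('yaw',yaw,'origin',o,'knob',o+R@[-.01,.1],'bar',o+R@[-.094,-.085])
print('bar meas',plane('w',(388,292),.094,m))
k=plane('w',(182,194),.215,m); print('knob top',k)
t=plane('w',(219,130),.172,m);print('tab',t)
```

```text
[0.73705499 0.16402113 0.008     ] [ 0.76728559 -0.19470729  0.008     ] 0.3599999557020348
yaw 0.08407290190538091 origin [ 0.65252349 -0.02374047] knob [0.63416142 0.07506658] bar [ 0.56599328 -0.1163338 ]
bar meas [ 0.55094661 -0.11775601  0.094     ]
knob top [0.6153565  0.07493756 0.215     ]
tab [0.65804739 0.07349463 0.172     ]
```

```bash
python3 -m handwheel '[[0,0,0,0.08,-0.09,0,1],[0,0,0,0.0,-0.11,0,1],[0,0,0,0,-0.07,0,1],[0,0,-0.045,0,0,0,1],[0,0,-0.045,0,0,0,1],[0,0,-0.045,0,0,0,1],[0,0,-0.045,0,0,0,1],[0,0,-0.045,0,0,0,1]]'
python3 -m handwheel '[[0,0,-0.045,0,0,0,1],[0,0,-0.045,0,0,0,1],[0,0,-0.045,0,0,0,1],[0,0,-0.045,0,0,0,1],[0,0,0,0,0,0,1],[0,0,0,0,0,0,1],[0,0,0,0,0,0,1],[0,0,0,0,0,0,1]]'
python3 - <<'E'
from h import *
from scipy.spatial.transform import Rotation as R
o=ctrl.get_obs(); print(o['eef_pos'].round(4),R.from_quat(np.roll(o['eef_rot'],-1)).as_matrix().round(3).tolist(),o['q'].round(2))
m=ctrl.camera_model('wrist'); np.save('w2.npy',np.array(m['cam_to_world'])); cv2.imwrite('pics/w2.png',ctrl.camera('wrist'))
E
```

```text
time_s: 2.55
eef_pos: [0.6065, 0.062, 0.3077]
eef_rot: [-0.0, 0.867, 0.498, -0.0]
wrist_force: [-0.8, -0.4, -0.5]
opening: 0.997
grasp_force: 0.0
time_s: 3.35
eef_pos: [0.6068, 0.0619, 0.3082]
eef_rot: [-0.0, 0.696, 0.718, -0.0]
wrist_force: [0.3, 0.5, 0.1]
opening: 1.002
grasp_force: 0.0
[0.6068 0.0619 0.3082] [[-0.031, 1.0, -0.0], [1.0, 0.031, 0.0], [0.0, -0.0, -1.0]] [-0.09  0.21  1.44  0.    1.49 -0.12]
```

View pics/w2.png

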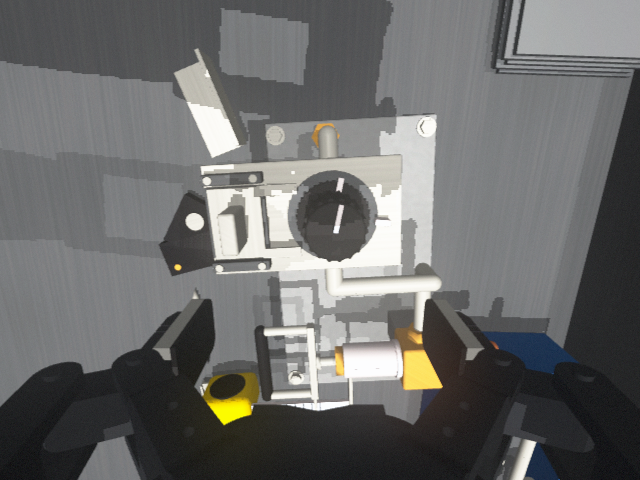

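Run:
```python
from h import *
m=ctrl.camera_model('wrist'); m['cam_to_world']=np.load('w2.npy')
im=cv2.imread('pics/w2.png')
c=im[140:290,240:420]; cv2.imwrite('pics/w2c.png',cv2.resize(c,None,fx=4.4,fy=4,interpolation=cv2.INTER_CUBIC))
for (u,v,z) in [(341,178,.170),(336,232,.215),(337,226,.215),(337,216,.169),(382,217,.172),(268,330,.097),(268,396,.097)]: print(u,v,plane('w',(u,v),z,m).round(4))
for P in [(.615,.073,.215),(.615,.073,.17),(.6175,.075,.215)]: print(P,pix('w',P,m).round(1))
```

```text
341 178 [0.6208 0.1057 0.17  ]
336 232 [0.6162 0.0751 0.215 ]
337 226 [0.6166 0.0792 0.215 ]
337 216 [0.6192 0.076  0.169 ]
382 217 [0.654  0.0769 0.172 ]
268 330 [ 0.5538 -0.0688  0.097 ]
268 396 [ 0.5529 -0.155   0.097 ]
(0.615, 0.073, 0.215) [334.1 235. ]
(0.615, 0.073, 0.17) [331.6 219.8]
(0.6175, 0.075, 0.215) [338.  232.2]
```

View pics/w2c.png

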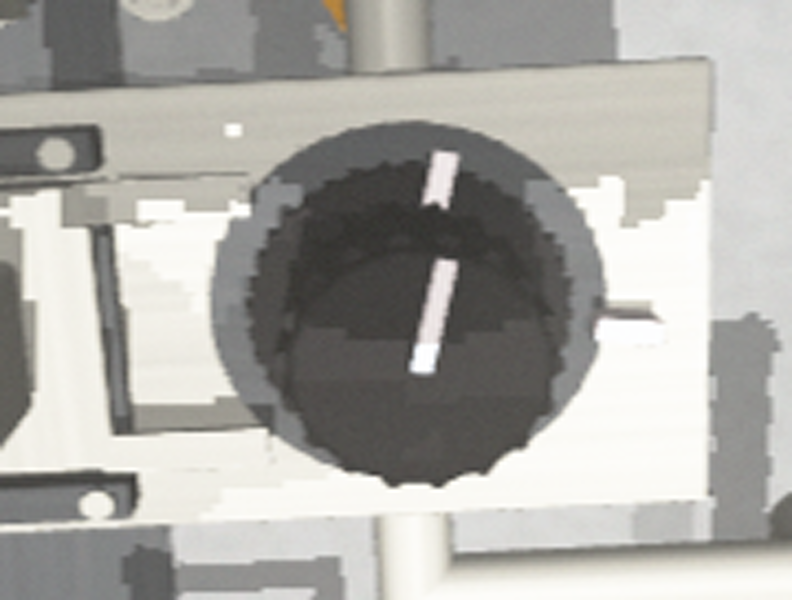

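The crop shows the knob's top centre at pixel (336.6,232), the pointer tip at (341.6,178) and the tab's top at (383,222). The axis is therefore at (0.6165,0.075). Measured radii are 31 and 38.6 mm, which match the data. The turn needed is about 85° clockwise. I'll descend and grip.

```bash
python3 -m handwheel '[[0,0,0,0.021,0.017,0,1],[0,0,0,0.022,0.017,0.02,1],[0,0,0,0,0,0.06,1],[0,0,0,0,0,0.08,1],[0,0,0,0,0,0.08,1],[0,0,0,0,0,0.08,1],[0,0,0,0,0,0.057,1],[0,0,0,0,0,0,1]]'
python3 -m handwheel '[[0,0,0,0,0,0,0.4],[0,0,0,0,0,0,0.4],[0,0,0,0,0,0,0.4],[0,0,0,0,0,0,0.4],[0,0,0,0,0,0,0.4],[0,0,0,0,0,0,0.4],[0,0,0,0,0,0,0.4],[0,0,0,0,0,0,0.4]]'
```

```text
time_s: 4.2
eef_pos: [0.6147, 0.0759, 0.1914]
eef_rot: [-0.002, 0.696, 0.719, -0.002]
wrist_force: [0.8, 0.2, -0.3]
opening: 1.0
grasp_force: 0.0
time_s: 5.0
eef_pos: [0.6176, 0.0752, 0.1969]
eef_rot: [0.001, 0.696, 0.718, 0.001]
wrist_force: [0.3, 1.1, 6.1]
opening: 0.462
grasp_force: 60.6
```

```bash
python3 -m handwheel '[[0,0,0.04,0,0,0,0.3],[0,0,0.04,0,0,0,0.3],[0,0,0.04,0,0,0,0.3],[0,0,0.04,0,0,0,0.3],[0,0,0.04,0,0,0,0.3],[0,0,0.04,0,0,0,0.3],[0,0,0.04,0,0,0,0.3],[0,0,0.04,0,0,0,0.3]]'
python3 -m handwheel '[[0,0,0.04,0,0,0,0.3],[0,0,0.04,0,0,0,0.3],[0,0,0.04,0,0,0,0.3],[0,0,0,0,0,0,0.3],[0,0,0,0,0,0,0.3],[0,0,0,0,0,0,0.3],[0,0,0,0,0,0,0.3],[0,0,0,0,0,0,0.3]]'
python3 - <<'E'
from h import *
from scipy.spatial.transform import Rotation as R
o=ctrl.get_obs(); print(o['eef_pos'].round(4),R.from_quat(np.roll(o['eef_rot'],-1)).as_matrix().round(3).tolist(),o['q'].round(2),o['wrist_force'],o['torque'])
m=ctrl.camera_model('wrist'); np.save('w3.npy',np.array(m['cam_to_world'])); im=ctrl.camera('wrist');cv2.imwrite('pics/w3.png',im)
u=pix('w',(.6165+.035,.075,.17),m); print(u); x,y=int(max(0,u[0]-100)),int(max(0,u[1]-75))
print(x,y); cv2.imwrite('pics/w3c.png',cv2.resize(im[y:y+150,x:x+200],None,fx=4,fy=4,interpolation=cv2.INTER_CUBIC))
E
```

```text
time_s: 5.8
eef_pos: [0.619, 0.0745, 0.197]
eef_rot: [0.001, 0.956, 0.292, 0.003]
wrist_force: [6.7, -1.0, 2.7]
opening: 0.46
grasp_force: 60.6
time_s: 6.6
eef_pos: [0.6192, 0.0739, 0.197]
eef_rot: [0.001, 0.994, 0.11, 0.003]
wrist_force: [7.3, -3.1, 1.3]
opening: 0.467
grasp_force: 60.5
[0.6192 0.0739 0.197 ] [[0.976, 0.218, 0.007], [0.218, -0.976, -0.002], [0.006, 0.003, -1.0]] [-0.07  0.32  1.53 -0.    1.28  1.28] [ 7.25660297 -3.13177622  1.2913556 ] [-0.45199535 -1.03465679 -0.06807909]
[334.98955384 222.65236757]
234 147
```

View pics/w3c.png

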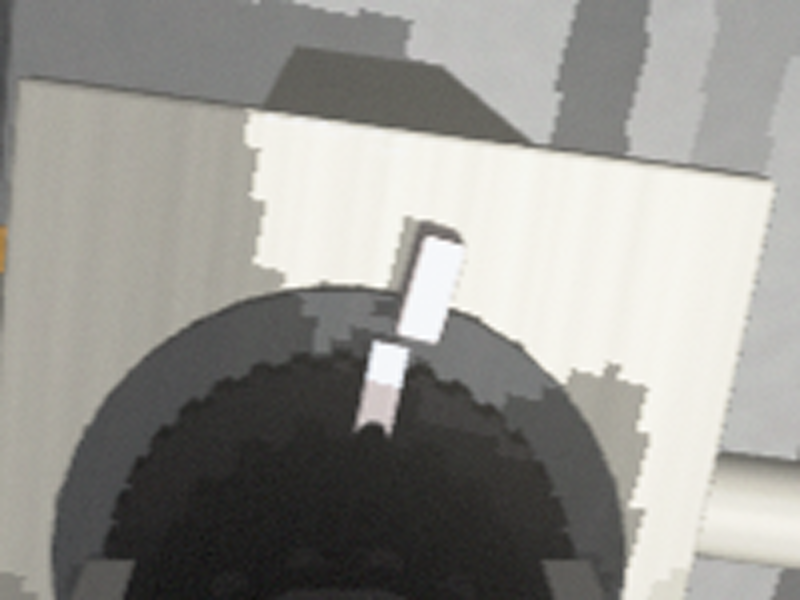

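The crop shows the pointer tip at (391,342) and the tab's top from (419,338) inner to (443,238) outer. The pointer is still a few degrees short.

```bash
cat > ang.py <<'E'
from h import *
m=ctrl.camera_model('wrist'); m['cam_to_world']=np.load('w3.npy')
def f(x,y,z): return plane('w',(234+x/4,147+y/4),z,m)[:2]
for zt in (.170,.174,.178):
    tip=f(391,342,.1705);inn=f(374,432,.1705);ti=f(419,338,zt);to=f(443,238,zt)
    dt=to-ti;dp=tip-inn;print(zt,tip.round(4),ti.round(4),to.round(4),'len',np.linalg.norm(dt).round(4),'dir tab',np.degrees(np.arctan2(dt[1],dt[0])).round(1),'dir ptr',np.degrees(np.arctan2(dp[1],dp[0])).round(1))
    # axis from tab: back 33mm from inner end ; from pointer back 31 mm
    print(' axis from ptr',(tip-.031*dp/np.linalg.norm(dp)).round(4),' from tab',(ti-.033*dt/np.linalg.norm(dt)).round(4))
    for A in [(.6165,.075),(.619,.0739),(.618,.0745)]:
        a=np.degrees([np.arctan2(*(p-A)[::-1]) for p in (tip,(ti+to)/2)]); print('  ',A,a.round(1),(a[0]-a[1]).round(2),(np.linalg.norm(tip-A)).round(4),np.linalg.norm((ti+to)/2-A).round(4))
E
python3 ang.py
```

```text
0.17 [0.6467 0.0754] [0.6478 0.0723] [0.6598 0.0724] len 0.0121 dir tab 0.3 dir ptr 2.7
 axis from ptr [0.6157 0.074 ]  from tab [0.6148 0.0721]
   (0.6165, 0.075) [ 0.8 -4.1] 4.91 0.0302 0.0374
   (0.619, 0.0739) [ 3.2 -2.6] 5.75 0.0277 0.0348
   (0.618, 0.0745) [ 1.9 -3.4] 5.33 0.0287 0.0359
0.174 [0.6467 0.0754] [0.6487 0.0728] [0.6605 0.0728] len 0.0118 dir tab 0.3 dir ptr 2.7
 axis from ptr [0.6157 0.074 ]  from tab [0.6157 0.0726]
   (0.6165, 0.075) [ 0.8 -3.3] 4.13 0.0302 0.0382
   (0.619, 0.0739) [ 3.2 -1.7] 4.94 0.0277 0.0356
   (0.618, 0.0745) [ 1.9 -2.6] 4.52 0.0287 0.0366
0.178 [0.6467 0.0754] [0.6497 0.0733] [0.6611 0.0733] len 0.0115 dir tab 0.3 dir ptr 2.7
 axis from ptr [0.6157 0.074 ]  from tab [0.6167 0.0731]
   (0.6165, 0.075) [ 0.8 -2.5] 3.37 0.0302 0.0389
   (0.619, 0.0739) [ 3.2 -1. ] 4.16 0.0277 0.0364
   (0.618, 0.0745) [ 1.9 -1.9] 3.75 0.0287 0.0374
```

```bash
python3 -m handwheel '[[0,0,0.01,0,0,0,0.3],[0,0,0.01,0,0,0,0.3],[0,0,0,0,0,0,0.3],[0,0,0,0,0,0,0.3],[0,0,0,0,0,0,0.3],[0,0,0,0,0,0,0.3],[0,0,0,0,0,0,0.3],[0,0,0,0,0,0,0.3]]'
python3 - <<'E'
from h import *
o=ctrl.get_obs(); print(o['eef_pos'].round(4),o['eef_rot'])
m=ctrl.camera_model('wrist'); np.save('w4.npy',np.array(m['cam_to_world'])); im=ctrl.camera('wrist');cv2.imwrite('pics/w4.png',im)
x,y=284,182; cv2.imwrite('pics/w4c.png',cv2.resize(im[y:y+75,x:x+100],None,fx=8,fy=8,interpolation=cv2.INTER_CUBIC))
E
```

```text
time_s: 7.45
eef_pos: [0.6192, 0.0739, 0.197]
eef_rot: [0.001, 0.997, 0.078, 0.003]
wrist_force: [7.4, -2.9, 2.0]
opening: 0.466
grasp_force: 60.5
[0.6192 0.0739 0.197 ] [0.00117738 0.99690956 0.07847706 0.00335964]
```

View pics/w4c.png

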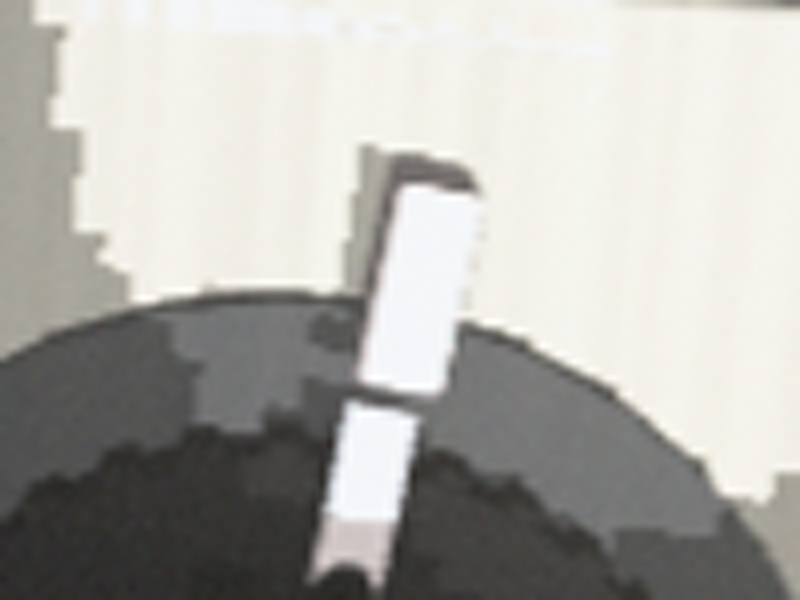

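The crop shows the pointer tip at (382,407), with the tab from (401,389) inner to (440,188) outer. They're nearly aligned, so I'll compute what remains.

Run:
```python
from h import *
def M(n): 
    m=ctrl.camera_model('wrist'); m['cam_to_world']=np.load(n); return m
m2,m3,m=M('w2.npy'),M('w3.npy'),M('w4.npy')
g=lambda x,y:(284+x/8,182+y/8)
tc=g(420.5,288.5)
print('tab tri',tri([ray('w',(383.2,222.5),m2),ray('w',tc,m)]), tri([ray('w',(383.2,222.5),m2),ray('w',(234+431/4,147+288/4),m3)]))
# barrel axis from w4? knob pointer rotation: circle through tips (w2,w3,w4) of r 31
for z in (.169,.171):
    t2=plane('w',(341.6,178),z,m2)[:2];t3=plane('w',(234+391/4,147+342/4),z,m3)[:2];t4=plane('w',g(382,407),z,m)[:2];i4=plane('w',g(347,578),z,m)[:2]
    mid=(t2+t4)/2;d=t4-t2;h=np.sqrt(.031**2-(d@d)/4);n=np.array([d[1],-d[0]])/np.linalg.norm(d)
    A=min([mid+h*n,mid-h*n],key=lambda a:np.linalg.norm(a-[.6165,.075])); print(z,t2.round(4),t3.round(4),t4.round(4),'axis',A.round(4),'chord ang',np.degrees(2*np.arcsin(np.linalg.norm(d)/.062)))
    for zt in (.170,.172,.174,.176):
        T=plane('w',tc,zt,m)[:2]; an=lambda p:np.degrees(np.arctan2(p[1]-A[1],p[0]-A[0]))
        print('  ',zt,T.round(4),'r',np.linalg.norm(T-A).round(4),'ptr',an(t4).round(2),'tab',an(T).round(2),'left',(an(t4)-an(T)).round(2))
```

```text
tab tri (array([0.65468249, 0.07295648, 0.17459903]), [np.float64(0.00016085862325434142), np.float64(0.00016085862325430962)]) (array([0.65475421, 0.07295433, 0.17435356]), [np.float64(0.00010267924784078641), np.float64(0.00010267924784073957)])
0.169 [0.6214 0.1056] [0.6463 0.0753] [0.6461 0.0733] axis [0.6152 0.0752] chord ang 81.98536187783431
   0.17 [0.6537 0.0724] r 0.0386 ptr -3.48 tab -4.2 left 0.72
   0.172 [0.6541 0.0726] r 0.039 ptr -3.48 tab -3.89 left 0.41
   0.174 [0.6545 0.0728] r 0.0394 ptr -3.48 tab -3.59 left 0.11
   0.176 [0.6549 0.0729] r 0.0398 ptr -3.48 tab -3.3 left -0.18
0.171 [0.6212 0.1058] [0.6468 0.0755] [0.6466 0.0735] axis [0.6157 0.0753] chord ang 83.04000917272496
   0.17 [0.6537 0.0724] r 0.0381 ptr -3.34 tab -4.38 left 1.05
   0.172 [0.6541 0.0726] r 0.0385 ptr -3.34 tab -4.07 left 0.74
   0.174 [0.6545 0.0728] r 0.0389 ptr -3.34 tab -3.77 left 0.43
   0.176 [0.6549 0.0729] r 0.0393 ptr -3.34 tab -3.47 left 0.13
```

```bash
python3 -m handwheel '[[0,0,0.0024,0,0,0,0.3],[0,0,0,0,0,0,0.3],[0,0,0,0,0,0,0.3],[0,0,0,0,0,0,0.9],[0,0,0,0,0,0,0.9],[0,0,0,0,0,0,0.9],[0,0,0,0,0,0,0.9],[0,0,0,0,0,0,0.9]]'
python3 -m handwheel '[[0,0,0,0,0,0,0.9],[0,0,0,0,0,-0.04,0.9],[0,0,0,0,0,-0.1,0.9],[0,0,0.02,0,0,-0.1,0.5],[0,0,0,-0.1,0,-0.07,0],[0,0,0,-0.12,0,0,0],[0,0,0,-0.12,0,0,0],[0,0,0,0,0,0,0]]'
python3 - <<'E'
from h import *
o=ctrl.get_obs(); print(o['eef_pos'].round(4),o['eef_rot'])
m=ctrl.camera_model('wrist'); np.save('w5.npy',np.array(m['cam_to_world'])); im=ctrl.camera('wrist');cv2.imwrite('pics/w5.png',im)
E
```

```text
time_s: 8.3
eef_pos: [0.6164, 0.0753, 0.195]
eef_rot: [-0.0, 0.997, 0.075, -0.0]
wrist_force: [-0.2, -0.3, 0.3]
opening: 0.903
grasp_force: 0.0
time_s: 9.1
eef_pos: [0.5115, 0.0665, 0.2889]
eef_rot: [-0.0, 0.999, 0.044, -0.001]
wrist_force: [0.8, -0.8, 0.2]
opening: 0.043
grasp_force: 0.0
[0.5115 0.0665 0.2889] [-2.16405408e-05  9.99032539e-01  4.39732820e-02 -5.79144515e-04]
```

View pics/w5.png

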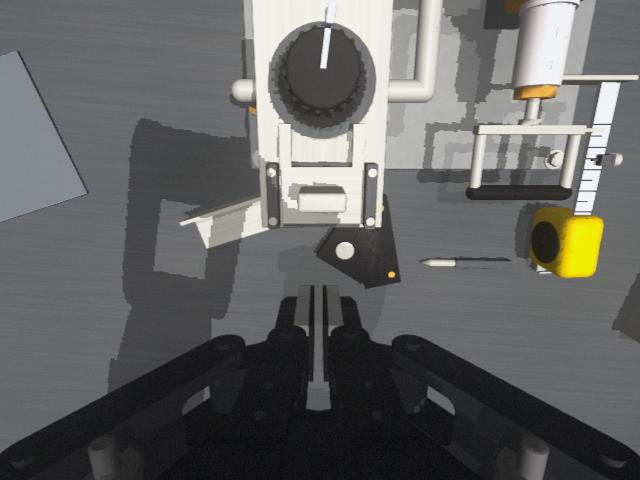

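The view shows the knob released, the lock tab's top at (323,199), the handle's pointer bar around (605,129) and the clip at (605,159). The closed fingers are about 13 mm in front of the tab, so I'll go down and push.

```bash
python3 - <<'E'
from h import *
m=ctrl.camera_model('wrist'); m['cam_to_world']=np.load('w5.npy')
for z in (.195,.205): print(z,plane('w',(323,199),z,m),plane('w',(322,211),z,m))
E
python3 -m handwheel '[[0,0,0,0,0,0.06,0],[0,0,0,0,0,0.08,0],[0,0,0,0,0,0.08,0],[0,0,0,0,0,0.06,0],[0,0,0,0,0,0.027,0],[0,0,0,0,0,0,0],[0,0,0,0.016,0,0,0],[0,0,0,0.016,0,0,0]]'
python3 -m handwheel '[[0,0,0,0.016,0,0,0],[0,0,0,0.016,0,0,0],[0,0,0,0.016,0,0,0],[0,0,0,0.016,0,0,0],[0,0,0,0.01,0,0,0],[0,0,0,0,0,0,0],[0,0,0,0,0,0,0],[0,0,0,0,0,0,0]]'
```

```text
0.195 [0.54265634 0.06781516 0.195     ] [0.53476223 0.06775207 0.195     ]
0.205 [0.54432161 0.06809595 0.205     ] [0.53677662 0.06803565 0.205     ]
time_s: 9.95
eef_pos: [0.526, 0.067, 0.1976]
eef_rot: [0.0, 0.999, 0.044, 0.001]
wrist_force: [0.5, -0.9, -0.3]
opening: -0.003
grasp_force: 0.0
time_s: 10.75
eef_pos: [0.5469, 0.0691, 0.196]
eef_rot: [-0.0, 0.999, 0.044, 0.0]
wrist_force: [-0.4, -0.1, -0.3]
opening: -0.004
grasp_force: 0.0
```

```bash
python3 -m handwheel '[[0,0,0,0.01,0,0,0],[0,0,0,0,0,0,0],[0,0,0,0,0,0,0],[0,0,0,0,0,0,0],[0,0,0,0,0,0,0],[0,0,0,0,0,0,0],[0,0,0,0,0,0,0],[0,0,0,0.01,0,0,0]]'
python3 -m handwheel '[[0,0,0,0.01,0,0,0],[0,0,0,0,0,0,0],[0,0,0,0,0,0,0],[0,0,0,0,0,0,0],[0,0,0,0,0,0,0],[0,0,0,0,0,0,0],[0,0,0,0,0,0,0],[0,0,0,0,0,0,0]]'
```

```text
time_s: 11.55
eef_pos: [0.5515, 0.0695, 0.196]
eef_rot: [0.0, 0.999, 0.044, -0.001]
wrist_force: [-8.8, -0.9, 3.8]
opening: -0.004
grasp_force: 4.1
time_s: 12.35
eef_pos: [0.552, 0.0695, 0.1959]
eef_rot: [0.0, 0.999, 0.044, -0.005]
wrist_force: [-19.3, -3.2, 12.4]
opening: -0.004
grasp_force: 9.7
```

The force reached 19 N with no further motion after about 27 mm of travel, so the plate is against its stop. I'll back off, lift, and turn the tool so the camera sits on the right.

```bash
python3 -m handwheel '[[0,0,0,-0.03,0,0,0],[0,0,0,-0.03,0,-0.03,0],[0,0,0,0,0,-0.12,0],[0,0,0,0,0,-0.12,0],[0,0,0,0,0,-0.06,0.3],[0,0,0,0,0,0,0.6],[0,0,0,0,0,0,0.6],[0,0,0,0,0,0,0.6]]'
python3 - <<'E'
from h import *
o=ctrl.get_obs(); print(o['eef_pos'].round(4),o['q'].round(2))
m5=ctrl.camera_model('wrist'); m5['cam_to_world']=np.load('w5.npy')
m=ctrl.camera_model('wrist'); np.save('w6.npy',np.array(m['cam_to_world'])); im=ctrl.camera('wrist');cv2.imwrite('pics/w6.png',im)
# axis-based pointer check: white blobs near knob
for n,mm in (('w5',m5),('w6',m)):
    I=cv2.imread(f'pics/{n}.png'); g=I.min(2)
    u,v=pix('w',(.6164,.0753,.215),mm); print(n,'knob top px',u,v)
    x0,y0=int(u)-40,max(int(v)-70,0)
    _,L,S,C=cv2.connectedComponentsWithStats((g[y0:int(v)+30,x0:x0+80]>170).astype(np.uint8))
    for s,c in list(zip(S,C))[1:]:
        if s[4]>25: print('  blob',s+[x0,y0,0,0,0],(c+[x0,y0]).round(1))
print('bar',plane('w',(520,193),.093,m5),plane('w',(468,193),.09,m5),plane('w',(572,193),.09,m5))
I=cv2.imread('pics/w5.png').max(2)
print(I[110:200:2,575:625:3])
E
```

```text
time_s: 13.15
eef_pos: [0.5369, 0.0683, 0.2936]
eef_rot: [-0.0, 0.999, 0.044, -0.001]
wrist_force: [0.4, -0.1, -0.1]
opening: 0.595
grasp_force: 0.0
[0.5369 0.0683 0.2936] [-0.09  0.07  1.63  0.    1.45  1.39]
w5 knob top px 322.0107716856242 66.88879917233662
  blob [ 282    0   80   40 2169] [321.4  13.7]
  blob [320  28  11  40 244] [325.1  47.3]
w6 knob top px 320.9488219546879 117.83539500518621
  blob [ 280   47   80   40 2056] [318.8  60.1]
  blob [324  72   7   7  45] [327.   74.7]
  blob [319  83  10  37 211] [323.8 100.6]
  blob [352 126   8  21 110] [356.4 138.3]
  blob [280 134  11  13  81] [283.3 141.6]
bar [ 0.54716399 -0.11728076  0.093     ] [ 0.54262972 -0.0703654   0.09      ] [ 0.55109142 -0.16768872  0.09      ]
[[117 112 109 110 110 110  90 207 246 247 246 246 246 191 105 105 109]
 [110 111 112 111 109 107  92 234 246 246 247 246 246 111 105 107 106]
 [113 111 111 111 113 112  94 246 247 246 247 246 247 107 107 106 108]
 [114 112 113 111 110 112  93 246 247 246 246 247 246 111 110 111 108]
 [111 110 111 109 109 104  89 246 246 247 247 246 241 110 111 108 110]
 [1
[... 2137 characters left out ...]
 85  90  89  91 247 246 111 109 111 113 113 108 110 111 109]
 [107  97 212 247 247 247 247 247 113 112 110 107 109 108 108 110 111]
 [108  95 241 247 247 246 247 246 104 110 112 109 108 108 112 111 112]
 [110  98 247 247 247 247 246 237 107 108 109 107 109 103 108 106 107]
 [107  95 247 247 246 247 247 218 111 109 109 109 108 105 108 106 111]
 [106  92 175 173 177 177 176 154 111 108 109 106 107 106 107 107 109]
 [105 125 243 242 243 243 243 109 112 111 113 112 112 110 111 109 110]
 [ 98 190 247 247 247 246 247 111 110 110 106 111 107 111 108 111 112]
 [ 95 207 247 247 247 247 247 109 110 110 112 111 110 110 109 110 108]
 [ 95 240 247 246 246 247 247 109 113 111 112 109 110 107 108 110 111]]
```

```bash
python3 -m handwheel '[[0,0,0.0455,0,0,0,0.6],[0,0,0.0455,0,0,0,0.6],[0,0,0.0455,0,0,0,0.6],[0,0,0.0455,0,0,0,0.6],[0,0,0.0455,0,0,0,0.6],[0,0,0.0455,0,0,0,0.6],[0,0,0.0455,0,0,0,0.6],[0,0,0.0455,0,0,0,0.6]]'
python3 -m handwheel '[[0,0,0.0455,0,0,0,0.6],[0,0,0.0455,0,0,0,0.6],[0,0,0.0455,0,0,0,0.6],[0,0,0,0.1,0.004,0,0.6],[0,0,0,0.14,0.005,0,0.6],[0,0,0,0.14,0.005,0,0.6],[0,0,0,0.14,0.005,0,0.6],[0,0,0,0.098,0,0,0.6]]'
python3 -m handwheel '[[0,0,0,0,0,0.08,0.6],[0,0,0,0,0,0.1,0.6],[0,0,0,0,0,0.1,0.6],[0,0,0,0,0,0.03,0.6],[0,0,0,0,0,0,0.6],[0,0,0,0,0,0,0.6],[0,0,0,0,0,0,0.6],[0,0,0,0,0,0,0.6]]'
python3 - <<'E'
from h import *
o=ctrl.get_obs(); print(o['eef_pos'].round(4),o['eef_rot'].round(4),o['q'].round(2))
m6=ctrl.camera_model('wrist'); m6['cam_to_world']=np.load('w6.npy')
p=plane('w',(327,74.7),.1705,m6); print('ptr',p,'tab px',pix('w',(.6547,.073,.1745),m6))
m=ctrl.camera_model('wrist'); np.save('w7.npy',np.array(m['cam_to_world'])); im=ctrl.camera('wrist');cv2.imwrite('pics/w7.png',im)
u,v=pix('w',(.547,-.117,.09),m); print('bar px',u,v); 
for e in [(.5426,-.0704,.09),(.5511,-.1677,.09)]: print(pix('w',e,m))
E
```

```text
time_s: 14.0
eef_pos: [0.5371, 0.0683, 0.2935]
eef_rot: [0.001, 0.862, -0.506, -0.001]
wrist_force: [0.5, -0.8, -0.3]
opening: 0.594
grasp_force: 0.0
time_s: 14.8
eef_pos: [0.5472, -0.1193, 0.2936]
eef_rot: [0.001, 0.736, -0.677, -0.001]
wrist_force: [0.0, -0.1, 0.3]
opening: 0.597
grasp_force: 0.0
time_s: 15.6
eef_pos: [0.5488, -0.1173, 0.2037]
eef_rot: [-0.0, 0.737, -0.676, 0.001]
wrist_force: [0.5, -0.3, 0.7]
opening: 0.6
grasp_force: 0.0
[ 0.5488 -0.1173  0.2037] [-4.000e-04  7.369e-01 -6.760e-01  1.300e-03] [-0.42  0.19  1.68  0.    1.27  2.63]
ptr [0.64588098 0.07358341 0.1705    ] tab px [329.32315489  58.8446541 ]
bar px 318.4084354214606 238.27537616829431
[318.95555756 297.43860723]
[318.74677171 166.73806612]
```

Run:
```python
from h import *
I=cv2.imread('pics/w7.png').max(2)
for r in (180,200,220,240,260,280): print(r,I[r,270:372:3])
m=ctrl.camera_model('wrist'); m['cam_to_world']=np.load('w7.npy')
for c in (300,310,318,330): print(c,plane('w',(c,238),.09,m).round(4))
```

```text
180 [250 250 250 251 251 251 251 251 251 251 251 251 251 251  69  71  75  67
  64  85 126 110 111 109 112 107 119 121 118 122 118 109 111 110]
200 [209 183 181 184 196 209 205 208 208 207 207  99  87  60  62  70  71  62
  57  85 106 113 108 107 107 104 107 101 105 105 106 111 107 108]
220 [182 181 180 180 180 208 206 206 202 202 204 120  87  49  59  57  61  55
  51  87 118 108 106 106 105 104 105 104 104 102 107 105 105 104]
240 [203 193 178 175 175 203 206 205 203 204 203 127  89  49  53  51  58  51
  45  89 117 107 105 104 105 112 118 118 113 117 121 120 116 112]
260 [136 135 129 111 144 198 174 132 131 135 125  91  84  45  52  57  57  50
  45  92 117  81  82  78  80 100 117 114 115 120 121 117 115 120]
280 [134 133 135 135 134 134 131 133 134 135 130  97  83  41  44  46  45  41
  38  67  83  80  83  81  81  77  78  78  82  82  78  79  78 119]
300 [ 0.5603 -0.1161  0.09  ]
310 [ 0.5531 -0.1167  0.09  ]
318 [ 0.5473 -0.1172  0.09  ]
330 [ 0.5387 -0.1179  0.09  ]
```

The bar centre reads 0.5477 against a TCP of 0.5488, so it's well centred. I'll go down and grip.

```bash
python3 -m handwheel '[[0,0,0,0,0.003,0.06,0.6],[0,0,0,0,0,0.09,0.6],[0,0,0,0,0,0.09,0.6],[0,0,0,0,0,0.09,0.6],[0,0,0,0,0,0.072,0.6],[0,0,0,0,0,0,0.6],[0,0,0,0,0,0,0.6],[0,0,0,0,0,0,0.6]]'
python3 -m handwheel '[[0,0,0,0,0,0,0.3],[0,0,0,0,0,0,0.1],[0,0,0,0,0,0,0],[0,0,0,0,0,0,0],[0,0,0,0,0,0,0],[0,0,0,0,0,0,0],[0,0,0,0,0,0,0],[0,0,0,0,0,0,0]]'
python3 - <<'E'
from h import *
o=ctrl.get_obs(); print(o['eef_pos'].round(4),o['eef_rot'].round(4),o['q'].round(2))
m=ctrl.camera_model('wrist'); np.save('w8.npy',np.array(m['cam_to_world'])); im=ctrl.camera('wrist');cv2.imwrite('pics/w8.png',im)
# predicted px of clip/pointer: station coords
m5=ctrl.camera_model('wrist'); m5['cam_to_world']=np.load('w5.npy')
for n,uv,z in (('pointer',(602,130),.09),('clip',(601,159),.09)):
    P=plane('w',uv,z,m5); print(n,P.round(4),pix('w',P,m).round(1))
E
```

```text
time_s: 16.45
eef_pos: [0.5483, -0.1176, 0.0833]
eef_rot: [-0.0, 0.737, -0.676, 0.001]
wrist_force: [-0.0, 0.3, -0.4]
opening: 0.598
grasp_force: 0.0
time_s: 17.25
eef_pos: [0.5489, -0.1172, 0.0828]
eef_rot: [-0.001, 0.737, -0.676, 0.002]
wrist_force: [4.9, 2.1, 1.9]
opening: 0.141
grasp_force: 58.5
[ 0.5489 -0.1172  0.0828] [-0.0012  0.7368 -0.6761  0.0018] [-0.42  0.34  1.76  0.    1.03  2.63]
pointer [ 0.6087 -0.1782  0.09  ] [154.5 148.7]
clip [ 0.5839 -0.1852  0.09  ] [227.  133.9]
```

```bash
python3 -m handwheel '[[0,0,0,0,0.0167,0,0],[0,0,0,0,0.0167,0,0],[0,0,0,0,0.0167,0,0],[0,0,0,0,0.0167,0,0],[0,0,0,0,0,0,0],[0,0,0,0,0,0,0],[0,0,0,0,0,0,0],[0,0,0,0,0,0,0]]'
python3 - <<'E'
from h import *
o=ctrl.get_obs(); print(o['eef_pos'].round(4),o['eef_rot'].round(4),o['q'].round(2))
m=ctrl.camera_model('wrist'); np.save('w9.npy',np.array(m['cam_to_world'])); im=ctrl.camera('wrist');cv2.imwrite('pics/w9.png',im)
c=im[60:210,130:330]
a=cv2.imread('pics/w8.png')[60:210,130:330]
cv2.imwrite('pics/w89.png',np.hstack([cv2.resize(c,(600,450),interpolation=cv2.INTER_CUBIC),cv2.resize(a,(200,150)).repeat(3,0)[:450]]))
E
```

```text
time_s: 18.1
eef_pos: [0.5295, -0.1189, 0.0828]
eef_rot: [-0.002, 0.737, -0.676, 0.002]
wrist_force: [8.0, 1.2, -0.7]
opening: 0.14
grasp_force: 59.0
[ 0.5295 -0.1189  0.0828] [-0.0016  0.7368 -0.6761  0.0023] [-0.44  0.31  1.81  0.    1.02  2.61]
```

View pics/w89.png

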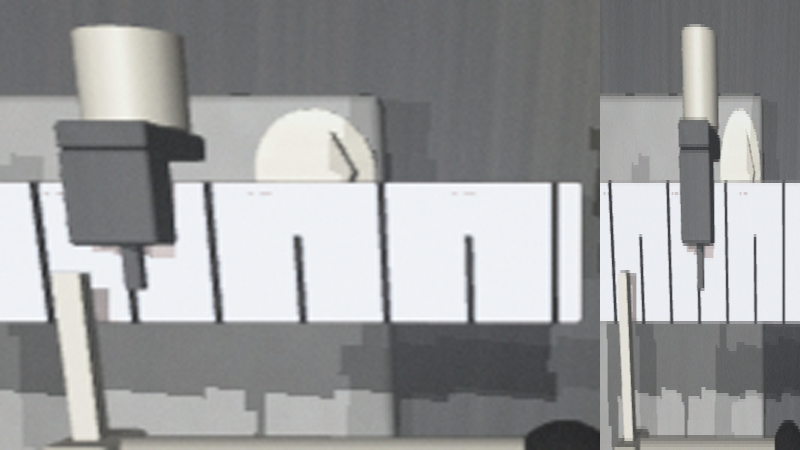

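The composite shows, on the left after the pull, the pointer tip at crop (67,272) and the clip's marking finger tip at (137,288); native pixels are (152.3,150.7) and (175.7,156). The handle still has several millimetres to go. The two heights differ, so I'll triangulate both.

Run:
```python
from h import *
def M(n):
    m=ctrl.camera_model('wrist'); m['cam_to_world']=np.load(n); return m
m7,m8=M('w7.npy'),M('w8.npy')
for z in (.085,.095,.105): 
    P=plane('w',(153.5,152),z,m8); Q=plane('w',(230,155),z,m8); print(z,P.round(4),pix('w',P,m7).round(1),'clip',Q.round(4),pix('w',Q,m7).round(1))
a=cv2.imread('pics/w8.png').max(2);b=cv2.imread('pics/w7.png').max(2);c=cv2.imread('pics/w9.png').max(2)
print('w8 ptr');print(a[146:162:2,144:172])
print('w9 ptr');print(c[148:158:3,144:172])
print('w8 clip');print(a[138:160:2,218:242]); print('w9 clip');print(c[138:160:2,164:188])
print('w7');print(b[160:200:2,222:272:1])
```

```text
0.085 [ 0.6114 -0.1767  0.085 ] [232.5 145.3] clip [ 0.584  -0.1779  0.085 ] [272.3 146.9]
0.095 [ 0.6069 -0.1774  0.095 ] [235.8 145.1] clip [ 0.5816 -0.1786  0.095 ] [274.1 146.6]
0.105 [ 0.6023 -0.1782  0.105 ] [239.4 144.8] clip [ 0.5792 -0.1792  0.105 ] [276.1 146.2]
w8 ptr
[[155 229 242 243 241 242 241 242 242 243 242 242 241 241 242 242 242 242
  242 243 242 242 242 242 242 219 123  72]
 [112 205 242 242 243 242 242 242 242 241 242 242 242 242 242 242 242 243
  242 242 242 241 242 241 242 220 127  70]
 [ 91 198 242 239 237 231 208 188 183 186 172 158 151 145 161 195 227 239
  240 240 240 240 239 241 243 231 165  72]
 [ 66 189 242 234 229 229 228 227 229 229 230 218 152  86  85  93 134 162
  161 164 163 160 207 240 242 242 202  71]
 [ 72 154 228 233 227 229 228 227 229 228 229 229 186  82  83  85 127 160
  163 161 160 163 207 240 241 242 209  93]
 [ 67 109 206 237 230 228 228 228 229 229 228 228 192 103  80  79 131 183
  182 159 160 160 206 239 242 242 221 125]
 [ 72  89 198 238 229 228 228 228 229 229 229 228 201 129  81  80 112 170
  182 162 161 161 207 240 243 242 229 159]
 
[... 6276 characters left out ...]
144 146 143 143 144
  143 145 142 145 145 143 145 143 144 142 142 141 134 120]
 [181 181 180 179 180 181 183 208 240 248 247 246 246 247 247 247 248 244
  205 116  98  95 139 190 207 208 207 181 141 143 140 144 141 141 143 145
  147 143 145 145 142 144 143 143 142 141 143 143 143 140]
 [183 182 181 182 181 183 183 205 237 247 247 246 246 246 246 248 249 245
  218 138  99  94 139 192 208 205 182 139 140 141 139 141 143 143 141 143
  142 143 144 142 143 145 143 142 140 145 144 143 143 142]
 [182 181 181 179 183 183 185 190 229 247 247 246 245 245 246 247 247 247
  229 152 102  97 117 160 184 195 179 140 139 142 138 140 137 142 140 142
  140 142 140 142 141 178 206 202 202 201 202 203 205 204]]
```

Run:
```python
from h import *
def M(n):
    m=ctrl.camera_model('wrist'); m['cam_to_world']=np.load(n); return m
np.set_printoptions(linewidth=220)
P=np.array([.608,-.178,.095]);C=np.array([.582,-.1785,.092])
for n in ('w5','w6','w1'):
    m=M(n+'.npy'); I=cv2.imread(f'pics/{n}.png').max(2); p=pix('w',P,m);c=pix('w',C,m); print(n,p.round(1),c.round(1))
    if n=='w1': continue
    for q,h in ((p,8),(c,8)):
        u,v=int(q[0]),int(q[1]); print('rows from',v-h,'cols from',u-14); print(I[v-h:v+h,max(u-14,0):min(u+12,640)])
```

```text
w5 [605.9 130.7] [594.9 160.6]
rows from 122 cols from 591
[[ 90  93 182 240 247 247 246 246 247 246 246 247 247 246 246 247 246 247 247 247 219 110 112 111 109 112]
 [ 92  90 163 219 221 223 222 221 221 221 222 222 222 221 221 222 222 221 202 180 158 108 111 112 109 110]
 [ 90  89  83  90  94  92  94  93  90  89  95  90  91  94  94  92  92  92  84  78  93 109 109 109 111 109]
 [ 92 117 204 242 242 241 241 241 242 242 242 242 240 241 241 241 242 242 241 215 122 106 109 105 106 108]
 [ 94 162 231 246 247 247 247 246 247 246 246 247 247 247 247 247 246 246 246 218 110 108 109 109 106 107]
 [ 91 187 243 247 246 247 247 246 246 246 247 247 247 246 246 247 246 246 240 193 110 106 106 106 106 108]
 [194 212 225 229 233 233 234 234 234 235 234 234 233 237 245 247 247 246 240 190 112 109 110 110 112 110]
 [229 228 229 229 230 230 230 230 230 231 231 231 231 235 246 247 247 246 227 143 111 110 110 112 111 113]
 [230 230 230 231 228 230 230 229 231 231 232 230 231 239 247 246 247 247 220 114 109 113 112 109 110 111]
 [211 218 225 232 232 232 232 232 232 233 233 233 233 241 246 247 247 246 218 
[... 5256 characters left out ...]
5  66  99 115 110 115 111]
 [111 110 102  96  95 187 241 247 247 247 247 247 247 231 199 156  55  47  49  45  71 104 113 114 111 111]
 [111 104  94  93  89 201 246 246 246 247 247 246 247 232 182 126  47  46  49  48  84 109 112 114 113 109]
 [109 103  95  94  94 203 246 247 247 246 246 246 246 246 244 208  75  51  47  53  85 110 111 112 110 111]
 [110 104  95  92 121 214 246 246 247 247 247 247 247 246 247 244 238 225 196 163 118 115  95  94  94  96]
 [114 103  93  96 164 231 247 246 246 247 247 246 247 246 247 246 246 246 245 243 243 207 108 106 106 107]
 [110  99  94  89 190 243 247 247 247 247 247 247 247 247 247 247 246 247 246 247 241 194 109 109 108 110]]
w1 [462.9 261.8] [451.7 282.8]
```

Run:
```python
from h import *
from scipy.optimize import least_squares
def M(n):
    m=ctrl.camera_model('wrist'); m['cam_to_world']=np.load(n+'.npy'); return m
ms={k:M(k) for k in ('w5','w6','w7','w8','w9')}
# (view, u or None, v or None)
def solve(obs,x0):
    def f(P):
        r=[]
        for k,u,v in obs:
            p=pix('w',P,ms[k]); r+= [p[0]-u] if u is not None else []; r+=[p[1]-v] if v is not None else []
        return r
    s=least_squares(f,x0); return s.x,np.array(f(s.x)).round(2)
ptr,r1=solve([('w8',151.2,149.5),('w7',233.3,None),('w5',604,129.56),('w6',593.3,158.5)],[.607,-.178,.095]); print('ptr',ptr.round(4),r1)
clip,r2=solve([('w8',229.4,155),('w9',173.2,155),('w5',591,159.45),('w6',580.5,186.15)],[.582,-.178,.095]); print('clip',clip.round(4),r2)
ex=np.array([np.cos(.084),np.sin(.084)])
print('flow_clip',(ptr-clip)[:2]@ex)
for zp in (.09,.095,.1):
  for zc in (.088,.092,.096):
    print(zp,zc,[round(1000*float((plane('w',a,zp,ms[k])-plane('w',b,zc,ms[k]))[:2]@ex),1) for k,a,b in (('w5',(598,129.56),(593,159.45)),('w6',(588,158.5),(583,186.15)),('w8',(151.2,151),(229.4,151)))])
print('need from now', 1000*((ptr-clip)[:2]@ex)-19.45)
```

```text
ptr [ 0.6089 -0.178   0.0923] [-0.23 -0.06  0.34 -0.19  0.14 -0.02 -0.05]
clip [ 0.5836 -0.178   0.0876] [-0.04  0.17  0.86  0.24  0.32 -0.96  1.07 -0.88]
flow_clip 0.02521460457026085
0.09 0.088 [26.2, 25.8, 26.5]
0.09 0.092 [26.0, 25.3, 27.5]
0.09 0.096 [25.8, 24.8, 28.5]
0.095 0.088 [26.1, 26.1, 24.2]
0.095 0.092 [25.9, 25.6, 25.2]
0.095 0.096 [25.6, 25.0, 26.1]
0.1 0.088 [26.0, 26.4, 21.8]
0.1 0.092 [25.8, 25.8, 22.8]
0.1 0.096 [25.5, 25.3, 23.8]
need from now 5.76460457026085
```

```bash
python3 -m handwheel '[[0,0,0,0,0.011,0,0],[0,0,0,0,0.011,0,0],[0,0,0,0,0,0,0],[0,0,0,0,0,0,0],[0,0,0,0,0,0,0],[0,0,0,0,0,0,0],[0,0,0,0,0,0,0],[0,0,0,0,0,0,0]]'
python3 - <<'E'
from h import *
np.set_printoptions(linewidth=220)
o=ctrl.get_obs(); p=o['eef_pos']; print(p.round(4),o['wrist_force'].round(1))
ex=np.array([np.cos(.084),np.sin(.084)]); print('travel mm',1000*(np.array([.5489,-.1172])-p[:2])@ex)
m=ctrl.camera_model('wrist'); np.save('w10.npy',np.array(m['cam_to_world'])); im=ctrl.camera('wrist');cv2.imwrite('pics/w10.png',im)
I=im.max(2); print('cols from 140'); print(I[138:164:2,140:172])
E
```

```text
time_s: 18.95
eef_pos: [0.5231, -0.1195, 0.0828]
eef_rot: [-0.002, 0.737, -0.676, 0.002]
wrist_force: [8.3, 2.8, -0.4]
opening: 0.142
grasp_force: 59.0
[ 0.5231 -0.1195  0.0828] [ 8.3  2.8 -0.4]
travel mm 25.872488307495612
cols from 140
[[116 117 117 118 120 118 118 115 116 117 120 119 120 120 119 119 120 121 118 118 117 113  93  69  63  60  63  62  65  64 196 245]
 [100 104 103 103 104 102 102 104 101 101 104 104 104 104 104 104 105 102 104 103 105 103  83  64  64  62  64  63  66  76 194 244]
 [241 240 225 203 201 186 159 162 160 161 161 131  85  87  85  87  82  73  64 100 146 163 182 205 205 205 205 205 204 209 229 244]
 [245 245 244 242 242 241 243 243 243 231 210 172 118 117 117 114 113  94  63  87 138 169 191 212 215 214 211 213 213 213 229 245]
 [245 245 245 245 245 246 245 245 246 246 246 228 161 115 116 117 114  98  71  91 198 241 242 243 242 243 243 244 243 243 244 245]
 [245 245 244 245 245 245 245 245 245 245 245 231 161 115 114 114 115 105  76  69 196 246 245 245 245 246 245 245 245 245 245 246]
 [245 245 246 245 245 246 245 239 226 228 227 224 176  78  79  86  92  83  69  64 160 233 245 245 245 245 245 245 245 246 245 245]
 [245 246 245 245 245 245 245 237 233 232 233 232 233 232 234 222 161  86  86  81  94 145 174 182 223 245 245 245 245 246 245 245]
 [245 245 246 245 245 245 245 239 234 232 232 232 233 234 234 233 193  85  85  84  95 140 169 169 169 218 245 244 245 245 246 245]
 [245 245 245 245 245 246 244 241 234 232 232 232 233 232 233 233 200 106  80  82  98 137 168 168 168 215 243 243 243 245 245 246]
 [245 246 246 245 245 245 245 243 235 231 234 232 233 233 233 234 212 131  84  83 104 146 167 169 167 216 243 244 245 245 245 245]
 [245 245 245 245 245 245 245 245 235 233 233 231 233 233 233 234 223 160  83  84  94 137 167 169 166 216 243 243 245 245 246 246]
 [244 245 246 245 245 245 244 246 240 234 232 232 233 231 234 232 233 192  88  81  88 162 195 170 168 220 244 245 245 246 245 245]]
```

Run:
```python
from h import *
np.set_printoptions(linewidth=230)
b=cv2.imread('pics/w7.png').max(2); print(b[138:158,226:242]); print(b[138:154,262:288])
```

```text
[[241 155 220 253 253 253 253 253 253 253 253 253 253 252 253 243]
 [241 154 222 253 253 253 253 253 253 253 253 253 253 253 253 235]
 [242 155 181 247 253 253 253 253 253 252 253 253 252 253 253 235]
 [247 191 177 246 253 253 253 252 253 253 253 253 253 253 252 241]
 [248 195 183 247 253 253 253 252 253 253 253 253 252 253 253 242]
 [248 195 145 237 253 253 253 253 253 253 252 253 253 253 253 241]
 [248 196 139 235 253 252 252 251 252 247 248 252 252 252 252 242]
 [252 227 144 238 252 250 250 250 250 228 224 252 252 252 252 242]
 [253 230 147 236 252 250 250 250 250 227 198 247 252 252 252 248]
 [253 230 144 237 252 250 250 250 250 229 196 246 252 252 252 249]
 [253 234 132 227 252 250 250 250 250 228 197 245 252 252 252 248]
 [253 236 134 227 252 250 250 250 250 229 197 245 251 252 252 249]
 [253 236 136 227 253 250 250 250 250 235 191 237 252 252 252 252]
 [253 235 116 222 252 250 249 249 250 236 174 179 210 240 253 253]
 [253 241 147 220 253 250 249 249 249 235 170 167 191 235 252 253]
 [231 195 121 176 227 241 249 250 249 233 163 146 163 191 225 232]
 [143 133 120 129 139 198 24
[... 1253 characters left out ...]
 174 237 253 253 252 253 253 253 253 253 253 248 195 178]
 [253 253 253 253 253 253 253 253 253 231 145 233 251 252 253 252 253 253 253 253 253 253 253 248 194 183]
 [253 253 252 253 253 253 253 253 253 230 146 237 253 253 253 253 253 252 253 253 253 253 253 248 194 183]
 [253 252 253 253 253 253 253 252 253 232 148 237 253 253 253 253 253 253 253 253 253 252 253 248 196 185]
 [252 253 252 253 253 253 252 253 252 234 135 227 253 252 253 253 253 253 253 253 253 253 253 248 196 183]
 [253 253 253 253 253 253 253 252 253 235 137 226 253 253 253 252 253 253 253 253 252 253 253 249 197 184]
 [233 231 233 234 234 234 234 232 237 217 158 215 235 230 230 231 233 234 234 233 234 233 234 221 160 155]]
```

Run:
```python
from h import *
def M(n):
    m=ctrl.camera_model('wrist'); m['cam_to_world']=np.load(n+'.npy'); return m
ms={k:M(k) for k in ('w5','w6','w7','w8','w10')}
ex=np.array([np.cos(.084),np.sin(.084)])
for zc in (.086,.088,.09):
  for dz in (.002,.003,.004,.005):
    print(zc,dz,[round(1000*float((plane('w',a,zc+dz,ms[k])-plane('w',b,zc,ms[k]))[:2]@ex)+t,2) for k,a,b,t in (('w5',(598,129.56),(593,159.45),0),('w6',(588,158.5),(583,186.15),0),('w7',(233.2,147),(272.7,146),0),('w8',(151.3,151),(229.6,150),0),('w10',(151.4,151),(154.6,149),25.87))])
P,e=tri([ray('w',(229.6,150),ms['w8']),ray('w',(154.6,150),ms['w10'])]);print(P,e)
```

```text
0.086 0.002 [26.36, 25.97, 26.63, 26.97, 26.17]
0.086 0.003 [26.34, 26.03, 26.39, 26.5, 25.71]
0.086 0.004 [26.32, 26.08, 26.16, 26.04, 25.24]
0.086 0.005 [26.3, 26.14, 25.92, 25.58, 24.78]
0.088 0.002 [26.21, 25.82, 26.41, 26.53, 26.15]
0.088 0.003 [26.18, 25.87, 26.18, 26.07, 25.69]
0.088 0.004 [26.16, 25.93, 25.94, 25.61, 25.22]
0.088 0.005 [26.14, 25.98, 25.71, 25.14, 24.76]
0.09 0.002 [26.05, 25.67, 26.2, 26.1, 26.13]
0.09 0.003 [26.03, 25.72, 25.96, 25.64, 25.67]
0.09 0.004 [26.0, 25.78, 25.73, 25.18, 25.2]
0.09 0.005 [25.98, 25.83, 25.49, 24.71, 24.74]
[ 0.58301601 -0.17992986  0.08976488] [np.float64(1.7606163134929807e-05), np.float64(1.760616313490867e-05)]
```

All five views agree on a clip at about 25.8–25.9 mm, and the measured travel is 25.87 mm. The lock's end position also matches its home stop, and the knob pointer was still on the tab in the picture taken after the push. I'll hand in.

```bash
python3 -c "
from bench import ctrl
o=ctrl.get_obs(); print(o['time_s'],o['eef_pos'],o['grasp_force']); print(ctrl.hand_in())"
```

```text
19.0 [ 0.5231029  -0.11947     0.08276797] 58.969382643699646
the job is handed in; nothing more can be done
None
```

I set the knob to the tab to within about half a degree, pushed the lock plate home against its stop, and left the gripper holding the handle at the clip (25.9 mm of travel); I handed in at 19.0 s, and no verdict came back.

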